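# Seat a counting chamber in the reader's corner pocket

### The arm

A 6-joint arm with a two-finger parallel gripper is mounted at the origin on a cart in front of the work surface, level with it; the furniture and walls round the work are solid. World frame = base frame: x ahead of the robot, y to its left, z up, the work surface at z = 0. Lengths are in m, angles in rad, forces in N, time in s.
With the tool pointing down it reaches from about 0.425 to 0.95 m from the base axis. Payload 3.5 kg.
Tool frame: the origin (TCP) lies midway between the tips of the shut fingers; the grasp point (between the pads) lies grasp_offset behind it (grasp_offset is the distance from the TCP to the grasp point, in m); z points along the fingers, y is the direction in which the jaws open and shut (so a half turn about z gives the same grasp; the last joint's range is limited). The gripper opens to 85 mm and grips with 20 to 120 N. Pads are 22 mm wide; open, the fingers measure 114 mm over their backs; the gripper's body (76 mm by 85 mm) begins 54 mm behind the grasp point. The pads swing forward as they close: fully open they stand 13 mm farther back than shut.
Start: joints at [-1.268, 0.286, 1.577, -0, 1.279, -0.15], TCP at [0.295, -0.607, 0.231] pointing down, gripper open.
Joint ranges: [-2.77, 2.77], [-0.9, 2.22], [0.21, 2.48], [-1.53, 4.67], [0.24, 2.81], [-2.84, 2.84]. Speed limits (rad/s): [2.79, 2.79, 3.14, 3.14, 3.14, 3.14].

### API

Orientations are given as a unit quaternion [x, y, z, w].
In Python, from plant import * gives the robot as it stands.
- The arm moves only by the tool jog_arm, never from a script. Its argument "targets" is text: rows parted by semicolons, each of 7 numbers parted by spaces: the shift along the world's x, y, z in mm, then the turn, a rotation vector about the world's x, y, z in degrees, then the gripper's target within -1 to 1 (fully open at 1, half-way at 0, shut at -1). A call has 1 to 10 rows; each row shifts and turns the pose as measured when the row begins; what a row does not reach is not made up. A row lasts 1/12 s, in which the tool goes at most 41.7 mm and 7.16 degrees, less where a joint would pass 70% of its speed; a pose out of reach is approached as far as the arm can. A call with a gripper value outside its range is refused whole. The fingers move at their own pace and stop on an object; "force" is the grip in N (left out, the last holds). Time passes only in rows, so rows that do not move let the fingers close. It gives the time, the measured TCP pose, the force and the opening at its end, in the units of the state.
- get_state(): the state, without advancing time (a new reading comes with each control period).
- read_camera(name): name is "scene" or "top"; returns a dict with "pixels" (420x560x3 uint8, blue, green, red), "mtx" (3x3 intrinsics, pixels), "world_from_camera" (4x4, takes a point from camera to world coordinates). Camera axes: x right, y up, looking along -z (the intrinsics and any distortion apply to the point x, -y, -z); pixel columns grow to the right and rows downward; lengths in m; the calibration is good to about 2 mm. A picture is of the moment at which its call begins. There is no depth.
- sign_off(): hands the job in, once; it reports no verdict.
Trained networks look in a picture, given as the dict that the camera call returned (one of the last four; its "shot" number tells which), for a name from the list of things; names that differ only in an ending like _2 or _b are one class to them, and where a whole thing is asked for, a point or a joint stands for the part that bears it (a point fixed in the world has none). Each returns a list of dicts, best first, with "p" (0 to 1); they miss things now and then, are a little off and sometimes report something else, mostly with a low value. They report only what shows in the picture. A call takes as long as a camera call.
- spot_in(target, picture): "uv" ([column, row] in pixels, amid what is visible of it).
- silhouettes(target, picture): "mask" (420x560 bool, what is visible of it) and "uv" ([column, row] in pixels, amid what is visible of it).
- mark_of(target, picture): "uv" ([column, row] in pixels: a listed point, or the origin of a listed thing).
The state is a dict: "time": time; "qpos": joint angles; "dq": joint speeds; "joint_efforts": joint torques, N m; "eef_pos": TCP position; "tcp_rot": TCP orientation; "contact_force": force on the tool from outside, world axes, zero at the start; "wrist_torque": the same for the moment, N m; "opening": opening from 0.0 (shut) to 1.0 (fully open).
Only numpy, scipy, OpenCV 4.12 (cv2) and the standard library are available. Lean on these libraries where they do the work, as an engineer would, in place of code of your own. Each camera call takes 0.05 s, during which the arm holds its last target.

### The job

Load the glass counting chamber into the reader with the fingertips alone: push it square against the stage's back rail, then slide it along the rail to the left, past the spring latch, until it is fully home in the corner against the end stop and the latch has sprung out again behind it. Do not pick it up or tip it, keep it on the stage, leave the other things on the bench where they stand, and draw the hand clear at the end.

Things in the scene. Friction and masses are not known exactly. Their poses are not given: they have to be found in the camera images.
- reader: Low bench imager, fixed: pale grey housing 150x246 mm, black flat stage on top, 50 mm above the bench. Origin at bench height; x away from the robot at zero yaw, y along the rail to the end stop (left), z up. Stage spans x -67..67, y -140..100 mm in this frame. Its aluminium rail, end stop and front fence, 8 mm high, form a pocket 36 mm wide, open to -y. Folded lamp behind: x 72..150, y 14..70, top 130 mm up.
- chamber: Glass counting chamber: clear pale slab 76 mm long (its y axis), 34 wide (x), 6 thick, about 40 g, mirrored centre, white strip at one end. Lies loose and flat on the stage, askew, nearer the robot than the rail and right of the pocket. Origin: centre of its underside. Slides easily when pushed on an edge; a fingertip 1 to 2 mm above the stage meets its edge.
- pocket (a point): Origin of the chamber when it is fully home (touching back rail and end stop): reader frame x 13, y 42, z 50 mm; axes as the reader's. The end stop's face is at reader y 80 mm.
- rail_start (a point): Right-hand end of the back rail's face, at stage height: reader frame x 30, y -130, z 50 mm. The face looks to the robot (-x) and runs straight along y to y = 86 mm; the rail is 10 mm thick and 8 mm high.
- latch_nose (a point): Tip of the latch's steel wedge. At rest at reader x 0, y 0.6 mm, 4 mm into the way of a chamber on the rail; the chamber cams it aside by its 35 degree right face; it springs out behind the chamber once that is about 1 mm from home. Front fence face: x -6 mm, y -10..80, rounded lead-in (radius 7) out to y -17. Latch housing (12 mm high) and black knob in front: x -9..-48, y -12..10 mm.
- latch (a joint): Travel of the spring latch in m: 0 = sprung right out (at rest), 0.006 = pressed fully in towards the robot; 0.004 while the chamber passes. Spring 1.4 N at rest, 2.8 N while the chamber passes; pushing the chamber past takes about 1 to 4 N along the rail, with brief jolts of up to about 12 N as it meets the latch or fence; the end stop is rigid.
- slide_box: Bystander: blue lidded slide box, 57x87x32 mm. Origin at the centre of its underside.
- marker_black: Bystander: black-capped marker lying flat, 13x136x15 mm. Origin at the centre of its underside.
- beaker_pp: Bystander: translucent beaker, 51 mm across, 52 mm high. Origin at the centre of its underside.
- dropper: Bystander: small white bottle, 26 mm across, 68 mm high. Origin at the centre of its underside.
- waste_cup: Bystander: small translucent cup, red inside, 36 mm across, 34 mm high. Origin at the centre of its underside.
- reagent_b: Bystander: brown bottle with black cap, 40 mm across, 85 mm high. Origin at the centre of its underside.
- bench_timer: Bystander: white bench timer standing on edge, 21x62x54 mm. Origin at the centre of its underside.
- reagent_d: Bystander: brown bottle with white cap, 44 mm across, 90 mm high. Origin at the centre of its underside.

How it is judged:
By the outcome, as a careful person would: the job done as asked, in the order asked, and still so for the second after the job is handed in, with the robot touching nothing.
It also fails if it takes over 48 s, if anything falls off the work surface, if the arm or the gripper's body presses on something with over 40 N, if the wrist force passes 120 N, or if a joint passes its speed limit or range.

## Working session

There is one attempt and no reset: what is moved stays moved. The work goes in short steps, Python scripts to look and compute and a tool call to move; the robot and the scene stay as the last step left them, time stands still between calls to the robot, and variables do not carry over. Pictures are saved under pics/ and viewed, and the job is handed in when it is done.

Besides the shell and the picture viewer there is one more tool, called after "Emit:" in YAML: its name, and indented under it one key for each argument. jog_arm: Moves the arm, as the interface text tells. Its arguments: {"type":"object","properties":{"targets":{"type":"string"},"force":{"type":"number"}},"required":["targets"]}

```bash
ls; mkdir -p pics
python3 - <<'E'
from plant import *
import cv2
print(get_state())
for n in("scene","top"):
    p=read_camera(n); cv2.imwrite(f"pics/a_{n}.png",p["pixels"]); print(n,p["mtx"],p["world_from_camera"],[k for k in p])
    for t in("reader","chamber","pocket","rail_start","latch_nose"):
        for r in mark_of(t,p)[:2]: print(t,r)
E
```

```text
pics
{'time': 0.0, 'qpos': array([-1.26799135e+00,  2.87179973e-01,  1.57821230e+00,  9.96804034e-06,
        1.27863777e+00, -1.50011935e-01]), 'dq': array([-0.00078123,  0.00075649, -0.00067593,  0.00055091,  0.00133631,
       -0.00042798]), 'joint_efforts': array([-5.72930094e-04, -4.05981266e+01, -2.92628771e+01, -2.11745237e-04,
        5.79381987e-03, -1.22459900e-05]), 'eef_pos': array([ 0.29512878, -0.60630425,  0.22991856]), 'tcp_rot': array([ 9.74478504e-01,  2.24477526e-01, -8.82563450e-05, -1.21550411e-03]), 'contact_force': array([-1.00272326, -0.42593   , -0.40767344]), 'wrist_torque': array([0.02068749, 0.02934325, 0.03968105]), 'opening': 0.9988023350195473}
scene [[432.54600888   0.         280.58555597]
 [  0.         432.54600888 208.75304246]
 [  0.           0.           1.        ]] [[-0.82881285  0.28552505 -0.48119093 -0.01007152]
 [-0.55935064 -0.44433407  0.69978146  0.70047782]
 [-0.01400439  0.84914232  0.52797841  0.66588653]
 [ 0.          0.          0.          1.        ]] ['pixels', 'mtx', 'world_from_camera', 'shot']
reader {'uv': [274.6, 234.9], '
[... 165 characters left out ...]
15.8], 'p': 0.57}
top [[463.93349003   0.         277.64141127]
 [  0.         463.93349003 205.45432395]
 [  0.           0.           1.        ]] [[-0.02045476  0.98340806 -0.18025036  0.31569075]
 [-0.99974231 -0.01834336  0.01337296 -0.07526312]
 [ 0.00984468  0.18047745  0.98352985  1.29432453]
 [ 0.          0.          0.          1.        ]] ['pixels', 'mtx', 'world_from_camera', 'shot']
reader {'uv': [268.9, 211.6], 'p': 0.93}
chamber {'uv': [294.7, 210.7], 'p': 0.74}
chamber {'uv': [209.2, 167.4], 'p': 0.67}
pocket {'uv': [257.5, 203.4], 'p': 0.58}
rail_start {'uv': [318.0, 198.6], 'p': 0.8}
rail_start {'uv': [296.3, 216.1], 'p': 0.59}
latch_nose {'uv': [273.6, 207.8], 'p': 0.47}
```

View pics/a_scene.png

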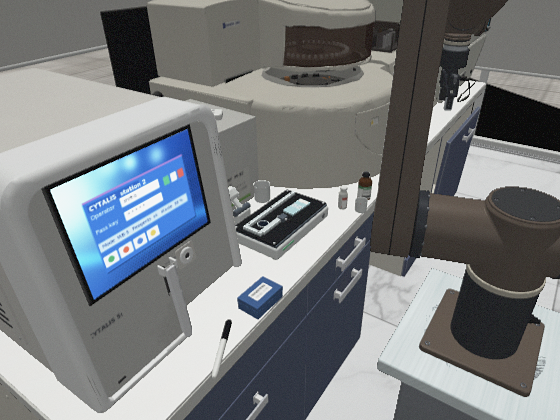

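View pics/a_top.png

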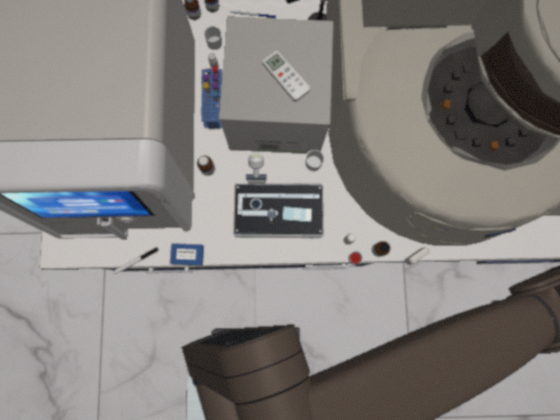

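Run:
```python
import cv2
p=cv2.imread("pics/a_top.png"); cv2.imwrite("pics/a_topz.png",cv2.resize(p[150:260,210:360],None,fx=5,fy=5,interpolation=cv2.INTER_CUBIC))
p=cv2.imread("pics/a_scene.png"); cv2.imwrite("pics/a_scz.png",cv2.resize(p[120:320,160:420],None,fx=3,fy=3,interpolation=cv2.INTER_CUBIC))
```

```text
(no output)
```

View pics/a_topz.png

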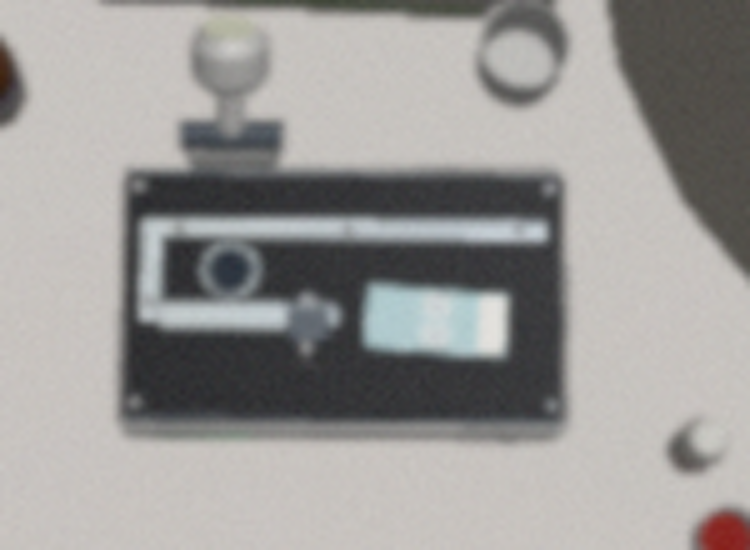

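View pics/a_scz.png

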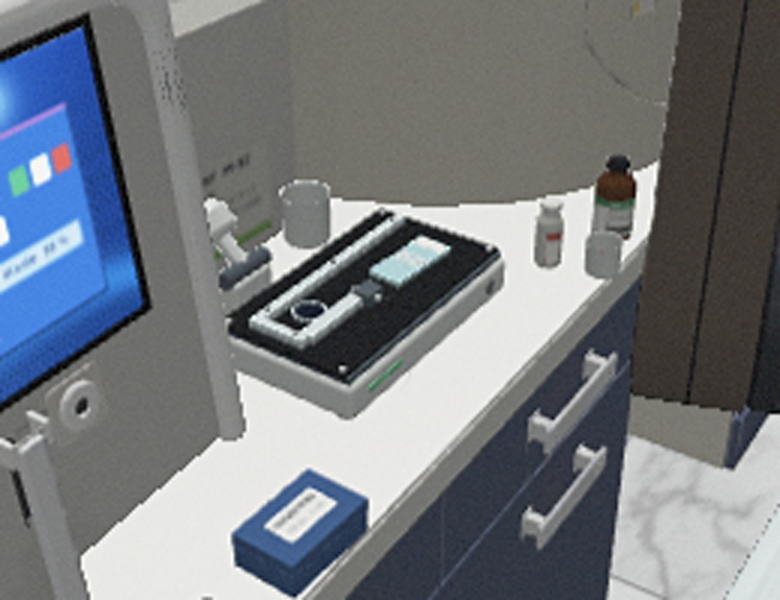

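The top view shows the reader spanning about (235–323, 184–236) with its rail along the top of the stage. The chamber is at (282–312, 207–221), askew, with its white strip on the right. The latch is near (272, 214). Next I fit the poses.

```bash
cat > h.py <<'E'
import numpy as np, cv2
from scipy.optimize import least_squares
def proj(p,P):
    P=np.atleast_2d(P); T=np.linalg.inv(p["world_from_camera"]); c=P@T[:3,:3].T+T[:3,3]
    return np.c_[p["mtx"][0,0]*c[:,0]/-c[:,2]+p["mtx"][0,2], p["mtx"][1,1]*-c[:,1]/-c[:,2]+p["mtx"][1,2]]
def back(p,uv,z):
    uv=np.atleast_2d(uv); K=p["mtx"];W=p["world_from_camera"]
    d=np.c_[(uv[:,0]-K[0,2])/K[0,0],-(uv[:,1]-K[1,2])/K[1,1],-np.ones(len(uv))]@W[:3,:3].T
    s=(z-W[2,3])/d[:,2]; return W[:3,3]+d*s[:,None]
def tf(pose,L,z0=0):
    L=np.atleast_2d(np.array(L,float)); c,s=np.cos(pose[2]),np.sin(pose[2])
    return np.c_[pose[0]+c*L[:,0]-s*L[:,1],pose[1]+s*L[:,0]+c*L[:,1],z0+L[:,2]]
E
python3 - <<'E'
from plant import *
from h import *
import pickle
pt=read_camera("top");ps=read_camera("scene"); pickle.dump((pt,ps),open("p0.pkl","wb"))
uz=lambda a,o,f:(np.array(a,float)+.5)/f-.5+np.array(o)
t=uz([(140,217),(548,222),(548,243),(128,172),(560,172),(565,420),(125,422)],(210,150),5)
Lt=np.array([(40,90,58),(40,-130,58),(30,-130,58),(67,100,50),(67,-140,50),(-67,-140,50),(-67,100,50)])/1e3
s=uz([(230,325),(345,378),(500,247),(385,210)],(160,120),3)
Ls=np.array([(67,100,50),(-67,100,50),(-67,-140,50),(67,-140,50)])/1e3
f=lambda q:np.r_[(proj(pt,tf(q,Lt))-t).ravel()]
r=least_squares(f,[.5,-.05,0]);print("top",r.x,np.round(r.fun.reshape(-1,2),2).tolist())
g=lambda q:(proj(ps,tf(q,Ls))-s).ravel()
r2=least_squares(g,[.5,-.05,0]);print("sc",r2.x,np.round(r2.fun.reshape(-1,2),2).tolist())
ch=back(pt,uz([(368,283),(510,292),(504,357),(363,350)],(210,150),5),.056)
print(ch); print(np.linalg.norm(np.diff(ch,axis=0),axis=1), ch.mean(0), np.arctan2(*( (ch[0]-ch[1])[:2]))) 
for n in ("slide_box","marker_black","beaker_pp","dropper","waste_cup","reagent_b","bench_timer","reagent_d"):
    m=mark_of(n,pt); print(n,[(np.round(back(pt,k["uv"],0)[0][:2],3).tolist(),k["p"]) for k in m[:2]])
E
```

```text
top [ 0.53506085 -0.07439768 -0.02195005] [[0.53, 0.61], [-0.25, -0.11], [-0.2, -0.71], [-0.33, 0.57], [0.55, 0.89], [0.34, -0.29], [-0.63, -0.93]]
sc [ 0.53131918 -0.0750705  -0.02791422] [[-2.82, -0.47], [1.68, -0.09], [1.36, 0.46], [-0.27, -0.59]]
[[ 0.54029905 -0.10713927  0.056     ]
 [ 0.53389804 -0.18407984  0.056     ]
 [ 0.49833543 -0.17963868  0.056     ]
 [ 0.50359834 -0.10360879  0.056     ]]
[0.07720637 0.03583885 0.07621183] [ 0.51903271 -0.14361664  0.056     ] 0.08300299689334521
slide_box [([0.415, 0.153], 0.73)]
marker_black [([0.404, 0.298], 0.8)]
beaker_pp [([0.674, -0.204], 0.82)]
dropper [([0.456, -0.29], 0.66), ([0.406, -0.469], 0.54)]
waste_cup [([0.396, -0.296], 0.52)]
reagent_b [([0.422, -0.367], 0.81), ([0.664, 0.104], 0.56)]
bench_timer [([0.404, -0.464], 0.76)]
reagent_d [([0.422, -0.367], 0.81), ([0.664, 0.104], 0.56)]
```

Emit:
jog_arm:
  targets: "15 36 0 0 0 -2.7 -1;15 36 0 0 0 -2.7 -1;15 36 0 0 0 -2.7 -1;15 36 0 0 0 -2.7 -1;15 36 0 0 0 -2.7 -1;15 36 0 0 0 -2.7 -1;15 36 0 0 0 -2.7 -1;15 36 0 0 0 -2.7 -1;15 36 0 0 0 -2.7 -1;15 36 0 0 0 -2.7 -1"
  force: 30

```text
time: 1.93
eef_pos: [0.4444, -0.2388, 0.2309]
tcp_rot: [1.0, -0.028, 0.0, 0.002]
contact_force: [1.1, 0.3, 0.3]
opening: 0.001
```

Run:
```python
from h import *
import pickle
pt,ps=pickle.load(open("p0.pkl","rb"))
q=[.535,-.0744,-.022]
segs=[[(67,100,50),(67,-140,50),(-67,-140,50),(-67,100,50),(67,100,50)],[(30,80,58),(30,-130,58)],[(-6,-10,58),(-6,80,58),(30,80,58)],[(-4,0,50),(0,.6,50)]]
cc=[(.519,-.1436,-.076)]
for n,p,(x0,y0,w,h),f in(("t",pt,(225,170,110,75),7),("s",ps,(225,175,110,75),7)):
    im=cv2.resize(p["pixels"][y0:y0+h,x0:x0+w],None,fx=f,fy=f,interpolation=cv2.INTER_CUBIC)
    def dr(P,c):
        u=((proj(p,P)-[x0,y0]+.5)*f-.5); cv2.polylines(im,[np.round(u).astype(int)],False,c,1)
    for s in segs: dr(tf(q,np.array(s)/1e3),(0,0,255))
    dr(tf(cc[0],np.array([(17,38,56),(17,-38,56),(-17,-38,56),(-17,38,56),(17,38,56)])/1e3),(255,0,255))
    cv2.imwrite(f"pics/ov_{n}.png",im)
```

```text
(no output)
```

View pics/ov_t.png

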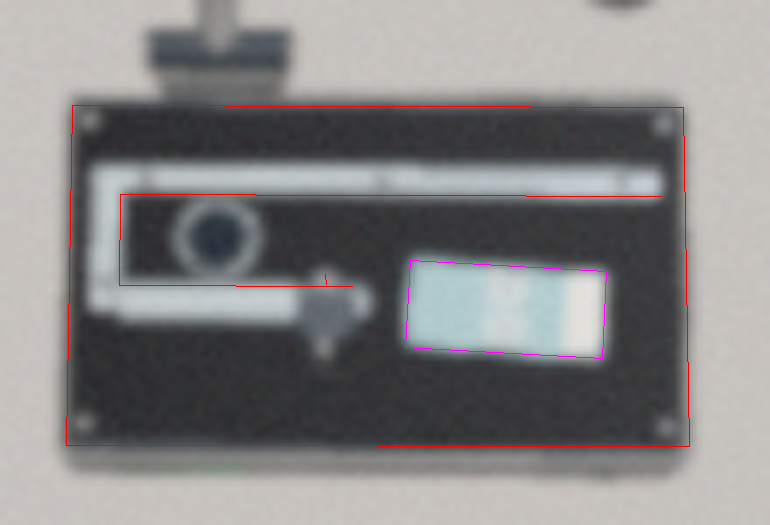

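View pics/ov_s.png

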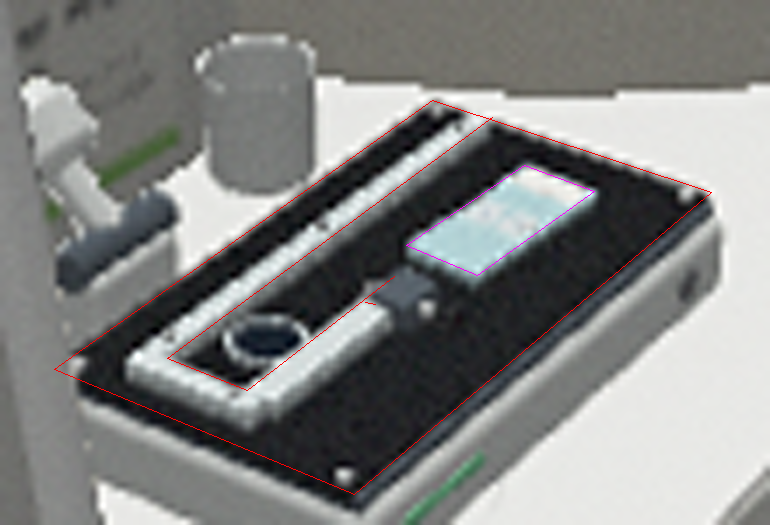

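The overlay on the top view fits, so the reader is at about (0.535, -0.074) with yaw -1.3 to -1.5°. The scene overlay is off by about 1–2 px. I now go to the chamber's front edge.

Emit:
jog_arm:
  targets: "8 24 0 0 0 0.5 -1;8 24 0 0 0 0.5 -1;8 24 0 0 0 0.5 -1;8 24 0 0 0 0.3 -1;0 0 -36 0 0 0 -1;0 0 -36 0 0 0 -1;0 0 -36 0 0 0 -1;0 0 -36 0 0 0 -1;0 0 -16 0 0 0 -1;0 0 0 0 0 0 -1"

```text
time: 2.77
eef_pos: [0.4824, -0.129, 0.0734]
tcp_rot: [1.0, -0.005, 0.01, 0.005]
contact_force: [-0.8, -0.2, 0.3]
opening: 0.0
```

```bash
cat > look.py <<'E'
import sys,pickle
from plant import *
from h import *
n=sys.argv[1]; pt=read_camera("top");ps=read_camera("scene"); pickle.dump((pt,ps),open(f"{n}.pkl","wb"))
a=cv2.resize(pt["pixels"][175:250,225:335],None,fx=6,fy=6,interpolation=cv2.INTER_CUBIC)
b=cv2.resize(ps["pixels"][180:250,215:325],None,fx=6,fy=6,interpolation=cv2.INTER_CUBIC)
cv2.imwrite(f"pics/{n}_t.png",a);cv2.imwrite(f"pics/{n}_s.png",b)
s=get_state(); print(s["time"],s["eef_pos"],s["tcp_rot"],s["contact_force"])
E
python3 look.py b
```

```text
2.8667 [ 0.48435097 -0.12998316  0.07663431] [ 0.99988992 -0.00530125  0.01227804  0.00642616] [ 0.74549471 -0.65245437  0.68999687]
```

View pics/b_t.png

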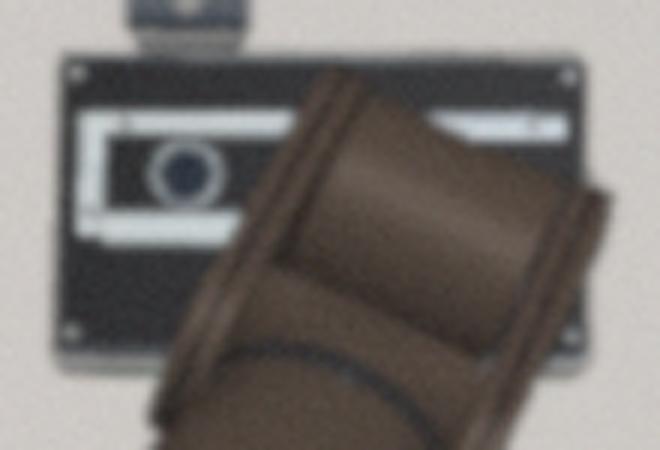

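View pics/b_s.png

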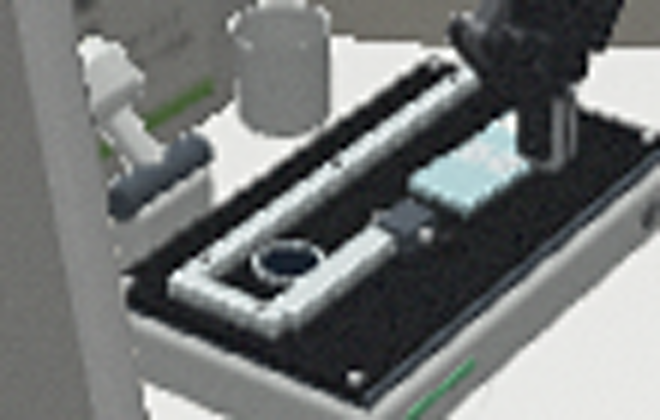

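The scene view shows the fingertip standing above the chamber's near edge at about (545, 150). The top view is blocked by the arm. The tool is tilted about 1.5°, so I correct that.

```bash
cat > corr.py <<'E'
import sys
from plant import *
from h import *
from scipy.spatial.transform import Rotation as R
s=get_state(); a=-.024/2
d=R.from_quat([np.cos(a),np.sin(a),0,0])*R.from_quat(s["tcp_rot"]).inv()
q=[.535,-.0744,-.024]; e=s["eef_pos"]; v=e[:2]-q[:2]; c,n=np.cos(q[2]),np.sin(q[2])
print("t",round(s["time"],2),"eef",np.round(e*1e3,1),"reader",np.round([1e3*(c*v[0]+n*v[1]),1e3*(-n*v[0]+c*v[1])],1),"turn",np.round(d.as_rotvec(degrees=True),2),"F",np.round(s["contact_force"],1))
E
python3 corr.py
```

```text
t 2.87 eef [ 484.4 -130.    76.6] reader [-49.3 -56.8] turn [ 0.75  1.4  -0.77] F [ 0.7 -0.7  0.7]
```

Emit:
jog_arm:
  targets: "-4 -6 0 0.4 0.7 -0.4 -1;-4 -6 0 0.3 0.6 -0.3 -1;0 0 0 0 0 0 -1;0 0 0 0 0 0 -1"

```text
time: 3.2
eef_pos: [0.4801, -0.146, 0.0838]
tcp_rot: [1.0, -0.012, 0.005, 0.003]
contact_force: [-0.1, 0.6, 0.9]
opening: -0.002
```

```bash
python3 corr.py
```

```text
t 3.2 eef [ 480.1 -146.    83.8] reader [-53.1 -72.9] turn [0.35 0.62 0.01] F [-0.1  0.6  0.9]
```

Emit:
jog_arm:
  targets: "-2 2 -10 0.2 0.3 0 -1;-2 1 -8 0.1 0.2 0 -1;0 0 -4 0 0 0 -1;0 0 0 0 0 0 -1;0 0 0 0 0 0 -1"

```text
time: 3.62
eef_pos: [0.477, -0.144, 0.062]
tcp_rot: [1.0, -0.013, 0.003, 0.001]
contact_force: [0.3, -0.9, -0.3]
opening: -0.004
```

```bash
python3 corr.py
```

```text
t 3.62 eef [ 477. -144.   62.] reader [-56.3 -70.9] turn [0.14 0.32 0.08] F [ 0.3 -0.9 -0.3]
```

Emit:
jog_arm:
  targets: "-1 0 -5 0.1 0.2 0 -1;0 0 -3 0.1 0.1 0 -1;0 0 -2 0 0 0 -1;0 0 0 0 0 0 -1;0 0 0 0 0 0 -1"

```text
time: 4.03
eef_pos: [0.4755, -0.1433, 0.0502]
tcp_rot: [1.0, -0.012, -0.001, -0.001]
contact_force: [-0.5, -0.8, -0.5]
opening: 0.001
```

```bash
python3 corr.py; python3 look.py c
```

```text
t 4.03 eef [ 475.5 -143.3   50.2] reader [-57.8 -70.3] turn [-0.13 -0.1   0.04] F [-0.5 -0.8 -0.5]
4.1333 [ 0.47556092 -0.1433513   0.05034782] [ 9.99922743e-01 -1.23648597e-02 -7.28897870e-04 -1.04285242e-03] [-0.56819997  0.48182468 -0.44408665]
```

View pics/c_s.png

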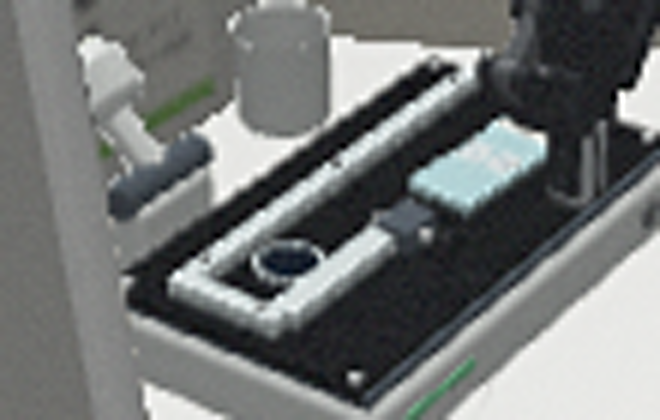

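Emit:
jog_arm:
  targets: "0 0 1.5 0 0 0 -1;5 0 0 0 0 0 -1;5 0 0 0 0 0 -1;4 0 0 0 0 0 -1;3 0 0 0 0 0 -1;3 0 0 0 0 0 -1;3 0 0 0 0 0 -1"

```text
time: 4.72
eef_pos: [0.5013, -0.1437, 0.0529]
tcp_rot: [1.0, -0.012, 0.0, -0.001]
contact_force: [0.2, 0.4, -0.3]
opening: -0.0
```

```bash
python3 corr.py; python3 look.py d
```

```text
t 4.72 eef [ 501.3 -143.7   52.9] reader [-32.  -70.1] turn [-0.07  0.01  0.05] F [ 0.2  0.4 -0.3]
4.8167 [ 0.50154516 -0.14374274  0.05304038] [ 9.99923710e-01 -1.23374615e-02  3.05117879e-04 -5.17579720e-04] [0.9273113  0.59006794 0.21490988]
```

View pics/d_s.png

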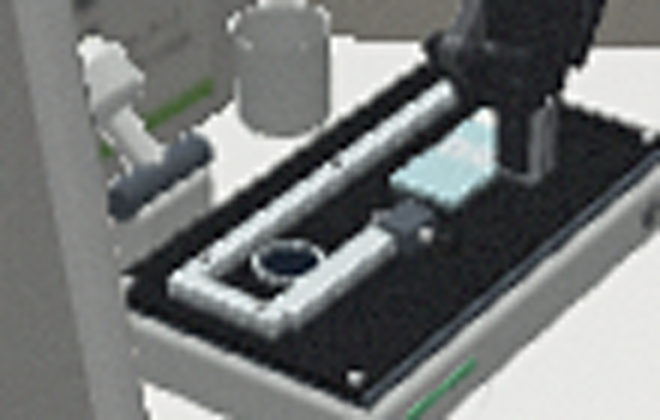

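The chamber's left end has moved about 20 px toward the rail, to (392–450, 185–208), and it slides flat. I carry on pushing.

Emit:
jog_arm:
  targets: "3 0 -1 0 0 0 -1;3 0 0 0 0 0 -1;3 0 0 0 0 0 -1;2 0 0 0 0 0 -1;2 0 0 0 0 0 -1;1 0 0 0 0 0 -1"

```text
time: 5.32
eef_pos: [0.5161, -0.1435, 0.0515]
tcp_rot: [1.0, -0.012, -0.001, -0.001]
contact_force: [0.2, 0.4, -0.1]
opening: -0.002
```

```bash
python3 corr.py; python3 look.py e
```

```text
t 5.32 eef [ 516.1 -143.5   51.5] reader [-17.2 -69.5] turn [-0.1  -0.08  0.04] F [ 0.2  0.4 -0.1]
5.4167 [ 0.51608264 -0.1435081   0.05157417] [ 9.99923730e-01 -1.23092553e-02 -5.96001006e-04 -8.13703425e-04] [ 0.02556427  0.41160906 -0.07289643]
```

View pics/e_s.png

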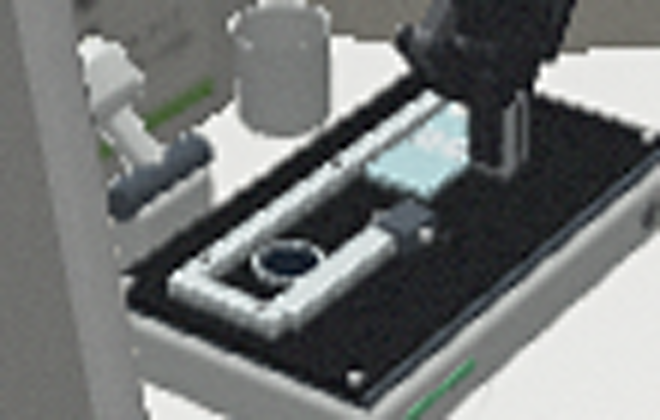

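Emit:
jog_arm:
  targets: "1 0 0 0 0 0 -1;1 0 0 0 0 0 -1;1 0 0 0 0 0 -1"

```text
time: 5.67
eef_pos: [0.5188, -0.1434, 0.0514]
tcp_rot: [1.0, -0.012, -0.001, -0.001]
contact_force: [-0.1, -0.5, 0.6]
opening: 0.002
```

Emit:
jog_arm:
  targets: "1 0 0 0 0 0 -1;0 0 0 0 0 0 -1"

```text
time: 5.83
eef_pos: [0.52, -0.1434, 0.0515]
tcp_rot: [1.0, -0.012, -0.001, -0.001]
contact_force: [-0.2, -0.7, -0.4]
opening: 0.003
```

Emit:
jog_arm:
  targets: "1 0 0 0 0 0 -1;1 0 0 0 0 0 -1"

```text
time: 6.0
eef_pos: [0.5202, -0.1433, 0.0513]
tcp_rot: [1.0, -0.012, -0.004, -0.001]
contact_force: [-6.0, -0.0, 4.2]
opening: 0.001
```

Emit:
jog_arm:
  targets: "1 0 0 0 0 0 -1;1 0 0 0 0 0 -1"

```text
time: 6.17
eef_pos: [0.5201, -0.1433, 0.0514]
tcp_rot: [1.0, -0.011, -0.007, -0.001]
contact_force: [-5.1, 0.1, 4.3]
opening: -0.002
```

```bash
python3 corr.py; python3 look.py f
```

```text
t 6.17 eef [ 520.1 -143.3   51.4] reader [-13.2 -69.2] turn [-0.18 -0.83 -0.08] F [-5.1  0.1  4.3]
6.2667 [ 0.52013992 -0.14330337  0.05137798] [ 0.9999085  -0.01131357 -0.00726689 -0.00147913] [-6.00435031 -0.19721569  3.94967416]
```

View pics/f_s.png

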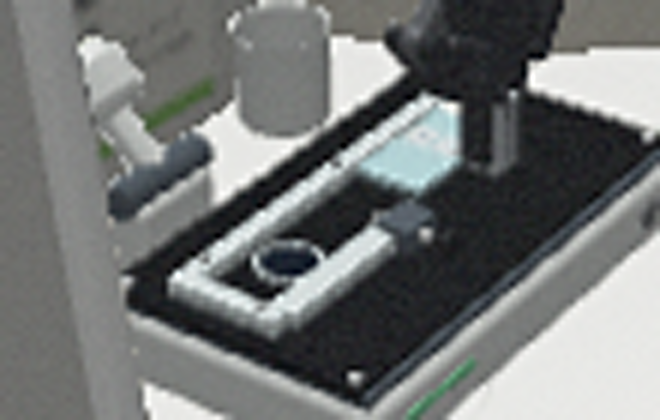

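The chamber sits along the rail, with its left end around (360–415, 160–190). At 5–6 N of push there is no further motion. I back off, lift, and go round to its right end.

Emit:
jog_arm:
  targets: "-5 0 0 -0.1 -0.4 0 -1;-3 0 0 -0.1 -0.4 0 -1;0 0 20 0 0 0 -1;0 0 15 0 0 0 -1;14 -24 0 0 0 0 -1;14 -24 0 0 0 0 -1;10 -18 0 0 0 0 -1;0 0 0 0 0 0 -1;0 0 0 0 0 0 -1"

```text
time: 7.02
eef_pos: [0.5512, -0.2104, 0.0875]
tcp_rot: [1.0, -0.012, 0.006, 0.001]
contact_force: [0.6, 1.0, 0.7]
opening: -0.002
```

```bash
python3 corr.py; python3 look.py g
```

```text
t 7.02 eef [ 551.2 -210.4   87.5] reader [  19.4 -135.6] turn [ 0.11  0.73 -0.04] F [0.6 1.  0.7]
7.1167 [ 0.55072393 -0.20961568  0.08739662] [ 9.99919712e-01 -1.11420943e-02  5.97824133e-03  8.27471783e-04] [-0.03023687  0.01255226 -0.96193475]
```

View pics/g_s.png

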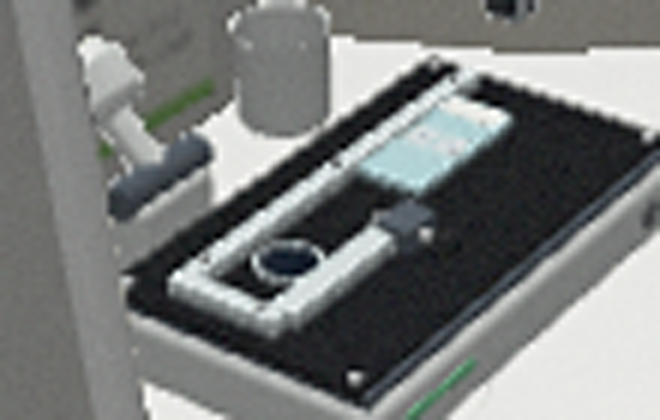

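View pics/g_t.png

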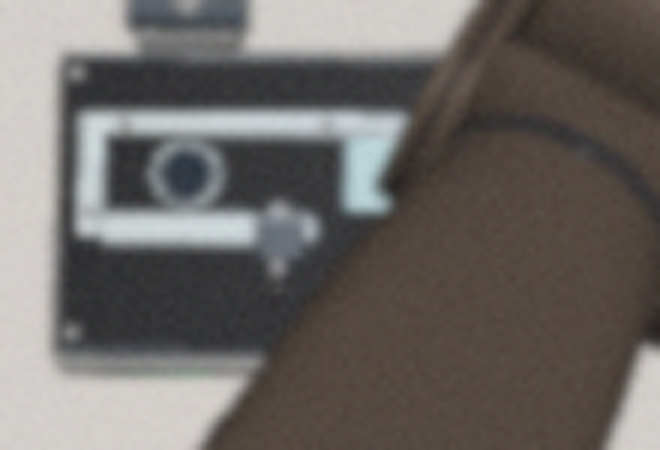

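Emit:
jog_arm:
  targets: "-2 -1 0 0.1 0.3 0 -1;-2 -1 -8 0 0.4 0 -1;0 0 -10 0 0 0 -1;0 0 -7 0 0 0 -1;0 0 0 0 0 0 -1;0 0 0 0 0 0 -1"

```text
time: 7.62
eef_pos: [0.5434, -0.2073, 0.0578]
tcp_rot: [1.0, -0.01, -0.002, -0.001]
contact_force: [-0.5, -0.3, 0.1]
opening: -0.002
```

```bash
python3 corr.py
python3 - <<'E'
from h import *
import pickle
pt,ps=pickle.load(open("g.pkl","rb"))
for p,off,l in((ps,(215,180),[(512,122),(455,97),(415,190),(360,162)]),(pt,(225,175),[(343,137),(343,213)])):
    w=back(p,(np.array(l)+.5)/6-.5+np.array(off),.056); v=w[:,:2]-[.535,-.0744];a=-.024
    print(np.round(1e3*v@np.array([[np.cos(a),-np.sin(a)],[np.sin(a),np.cos(a)]]),1))
E
```

```text
t 7.62 eef [ 543.4 -207.3   57.8] reader [  11.6 -132.7] turn [-0.17 -0.28 -0.26] F [-0.5 -0.3  0.1]
[[  -5.9 -100.7]
 [  28.7 -105. ]
 [  -2.6  -27.7]
 [  31.4  -33.2]]
[[ 30.4 -28.6]
 [ -4.6 -28.7]]
```

Emit:
jog_arm:
  targets: "2 0 -3 -0.1 -0.1 -0.2 -1;2 0 -3 0 -0.1 -0.1 -1;0 0 0 0 0 0 -1;0 0 0 0 0 0 -1"

```text
time: 7.95
eef_pos: [0.5476, -0.2068, 0.0505]
tcp_rot: [1.0, -0.012, -0.001, -0.001]
contact_force: [-0.1, -0.2, 0.3]
opening: -0.002
```

```bash
python3 corr.py; python3 look.py i
```

```text
t 7.95 eef [ 547.6 -206.8   50.5] reader [  15.8 -132.1] turn [-0.1  -0.11  0.05] F [-0.1 -0.2  0.3]
8.05 [ 0.54760547 -0.20690105  0.05068742] [ 9.99921441e-01 -1.24752483e-02 -8.97014368e-04 -8.21988686e-04] [0.29130953 0.09876941 0.49593864]
```

View pics/i_s.png

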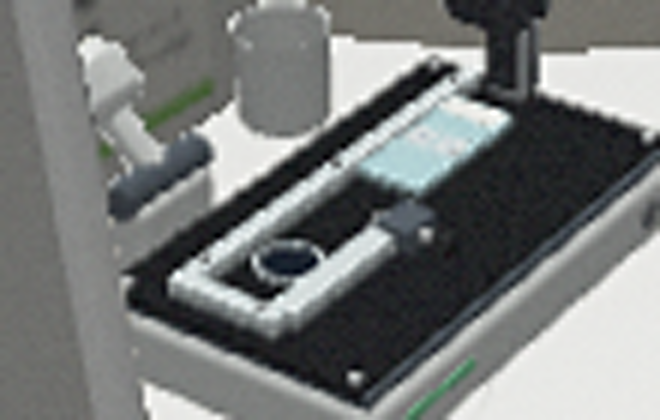

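The fingertip stands clear behind the chamber's right end, at about (515, 90). I now slide it along the rail to the left.

Emit:
jog_arm:
  targets: "0 2 1.2 0 0 0 -1;0.1 4 0 0 0 0 -1;0.1 4 0 0 0 0 -1;0.1 4 0 0 0 0 -1;0.1 4 0 0 0 0 -1;0.1 4 0 0 0 0 -1;0.1 4 0 0 0 0 -1;0.1 4 0 0 0 0 -1"

```text
time: 8.72
eef_pos: [0.549, -0.1748, 0.0534]
tcp_rot: [1.0, -0.013, 0.0, -0.0]
contact_force: [-0.1, -0.8, -0.8]
opening: 0.002
```

```bash
python3 corr.py; python3 look.py j
```

```text
t 8.72 eef [ 549.  -174.8   53.4] reader [  16.4 -100. ] turn [-0.01  0.03  0.08] F [-0.1 -0.8 -0.8]
8.8167 [ 0.54897623 -0.17445094  0.05331436] [ 9.99923101e-01 -1.23977049e-02  1.26637771e-04 -2.69721272e-04] [-0.55142843  0.33188345 -0.42599424]
```

View pics/j_s.png

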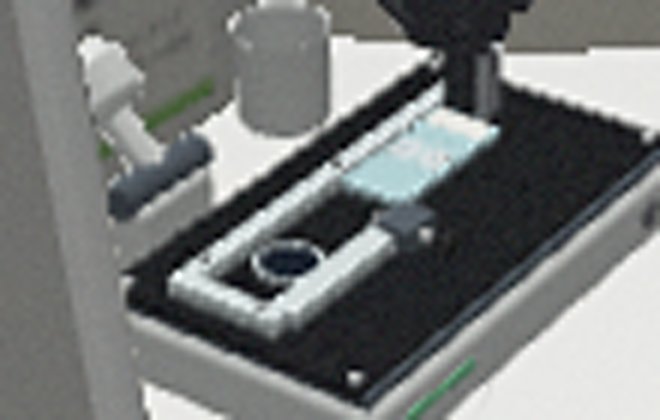

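View pics/j_t.png

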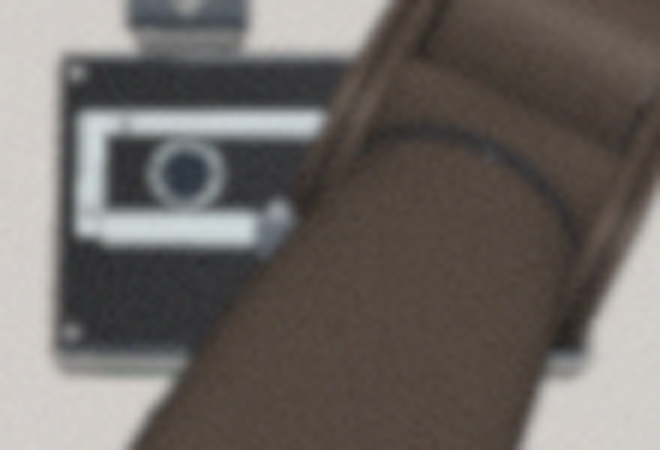

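Emit:
jog_arm:
  targets: "0 3 -1 0 0 0 -1;0 3 0 0 0 0 -1;0 3 0 0 0 0 -1"

```text
time: 9.07
eef_pos: [0.5493, -0.1655, 0.0525]
tcp_rot: [1.0, -0.013, 0.001, 0.0]
contact_force: [-1.3, -0.2, 0.2]
opening: 0.003
```

Emit:
jog_arm:
  targets: "0.1 3 0 0 0 0 -1;0.1 3 0 0 0 0 -1;0.1 3 0 0 0 0 -1"

```text
time: 9.32
eef_pos: [0.5498, -0.1582, 0.0529]
tcp_rot: [1.0, -0.012, 0.001, 0.003]
contact_force: [-2.7, -6.7, -0.2]
opening: -0.001
```

```bash
python3 corr.py; python3 look.py k
```

```text
t 9.32 eef [ 549.8 -158.2   52.9] reader [ 16.8 -83.5] turn [ 0.38  0.09 -0.06] F [-2.7 -6.7 -0.2]
9.4167 [ 0.54980044 -0.15765052  0.05287196] [ 9.99926678e-01 -1.18153109e-02  8.69068829e-04  2.50643197e-03] [-0.86903798 -4.70465802 -0.04477513]
```

View pics/k_s.png

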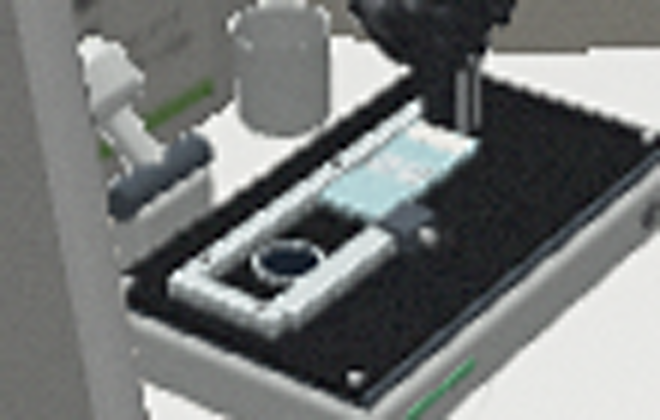

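```bash
cat > ov.py <<'E'
import sys,pickle
from h import *
n=sys.argv[1]; cy=float(sys.argv[2])
pt,ps=pickle.load(open(f"{n}.pkl","rb")); p=ps
x0,y0,f=245,180,10
im=cv2.resize(p["pixels"][y0:y0+58,x0:x0+60+15],None,fx=f,fy=f,interpolation=cv2.INTER_CUBIC)
# reader pose seen from scene, from rail/fence top corner picks
q=[float(a) for a in sys.argv[3:6]]
def dr(L,c):
    u=((proj(p,tf(q,np.array(L)/1e3))-[x0,y0]+.5)*f-.5); cv2.polylines(im,[np.round(u).astype(int)],False,c,1)
dr([(30,80,58),(30,-130,58)],(0,0,255));dr([(-6,-10,58),(-6,80,58),(30,80,58)],(0,0,255))
dr([(13+a,cy+b,56) for a,b in((17,38),(17,-38),(-17,-38),(-17,38),(17,38))],(255,0,255))
cv2.imwrite(f"pics/{n}_ov.png",im)
E
python3 ov.py k -35 .5335 -.077 -.024
```

```text
(no output)
```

View pics/k_ov.png

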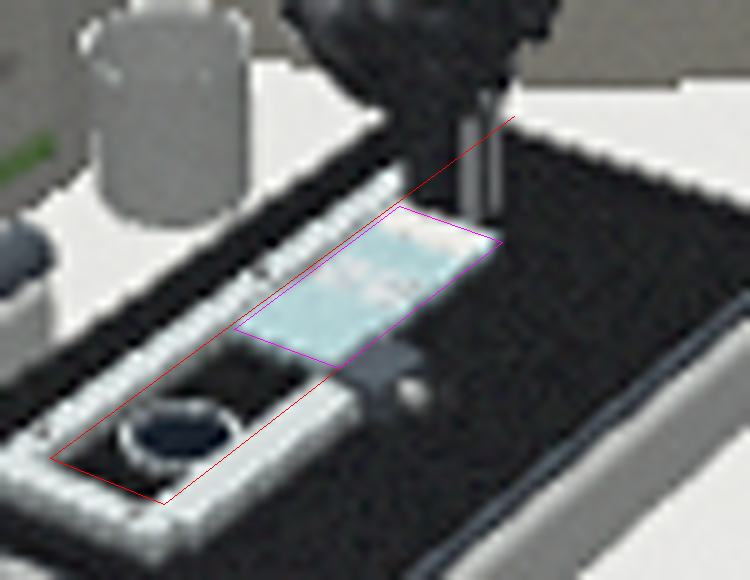

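The overlay puts the chamber square on the rail at reader y of about -35, with its left end at the latch wedge. The 5–7 N matches it camming the latch. I continue.

Emit:
jog_arm:
  targets: "0 3 -0.5 0.2 0 0 -1;0 3 0 0.2 0 0 -1;0 3 0 0 0 0 -1"

```text
time: 9.67
eef_pos: [0.5499, -0.1532, 0.0532]
tcp_rot: [1.0, -0.011, 0.001, 0.004]
contact_force: [0.4, -2.9, -0.4]
opening: 0.002
```

Emit:
jog_arm:
  targets: "0 4 0 0.2 0 0 -1;0 4 0 0.2 0 0 -1;0 4 0 0 0 0 -1"

```text
time: 9.92
eef_pos: [0.5514, -0.1418, 0.054]
tcp_rot: [1.0, -0.012, 0.003, 0.001]
contact_force: [0.3, -3.3, -1.1]
opening: -0.005
```

```bash
python3 corr.py; python3 look.py l
```

```text
t 9.92 eef [ 551.4 -141.8   54. ] reader [ 18.  -66.9] turn [ 0.12  0.38 -0.04] F [ 0.3 -3.3 -1.1]
10.0167 [ 0.55077333 -0.14063139  0.05368484] [ 9.99933860e-01 -1.12321343e-02  2.46042666e-03  2.45906508e-04] [ 0.03848464 -1.41647891 -0.62958146]
```

View pics/l_s.png

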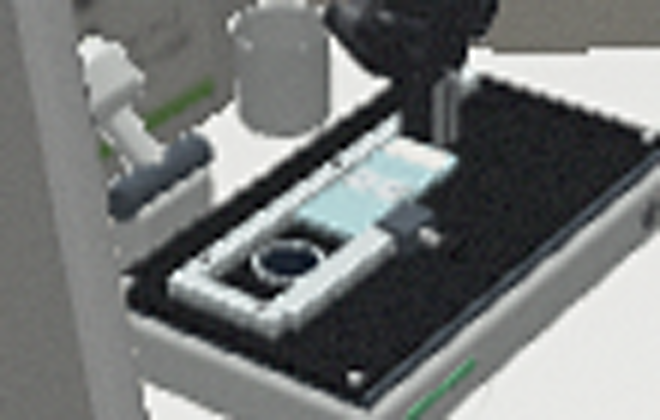

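The chamber is now in the pocket mouth, with its left end at about (300–350, 215–232). I lower the fingertip slightly and keep pushing.

Emit:
jog_arm:
  targets: "-0.5 4 -1 0.1 0.2 0 -1;-0.5 4 -0.7 0 0.1 0 -1;-0.2 4 0 0 0 0 -1;0 4 0 0 0 0 -1"

```text
time: 10.35
eef_pos: [0.5516, -0.1244, 0.0532]
tcp_rot: [1.0, -0.011, 0.002, 0.001]
contact_force: [1.5, -2.4, -0.2]
opening: 0.002
```

Emit:
jog_arm:
  targets: "0 4 0 0 0 0 -1;0 4 0 0 0 0 -1;0 4 0 0 0 0 -1;0 4 0 0 0 0 -1"

```text
time: 10.68
eef_pos: [0.5517, -0.1058, 0.053]
tcp_rot: [1.0, -0.011, 0.003, 0.0]
contact_force: [1.7, -2.4, -0.1]
opening: 0.002
```

```bash
python3 corr.py; python3 look.py m
```

```text
t 10.68 eef [ 551.7 -105.8   53. ] reader [ 17.5 -31. ] turn [ 0.02  0.29 -0.08] F [ 1.7 -2.4 -0.1]
10.7833 [ 0.55083456 -0.10492055  0.05256943] [ 9.99938218e-01 -1.10200399e-02  1.26048916e-03 -7.28652799e-04] [-0.32973567 -0.41730988  1.02332908]
```

View pics/m_s.png

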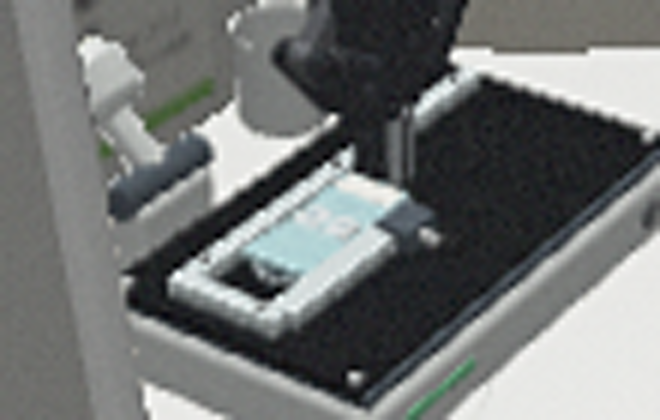

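Emit:
jog_arm:
  targets: "-0.3 4 -0.6 0 0.2 -0.1 -1;-0.3 4 0 0 0.1 0 -1;-0.2 4 0 0 0 0 -1;0 3 0 0 0 0 -1"

```text
time: 11.12
eef_pos: [0.5509, -0.0903, 0.0527]
tcp_rot: [1.0, -0.012, -0.0, 0.001]
contact_force: [1.5, -3.0, 0.5]
opening: 0.002
```

Emit:
jog_arm:
  targets: "0 2 0 0 0 0 -1;0 2 0 0 0 0 -1"

```text
time: 11.28
eef_pos: [0.551, -0.0856, 0.0526]
tcp_rot: [1.0, -0.012, -0.0, 0.001]
contact_force: [1.3, -4.1, -0.8]
opening: -0.002
```

```bash
python3 corr.py; python3 look.py n
```

```text
t 11.28 eef [551.  -85.6  52.6] reader [ 16.3 -10.8] turn [ 0.08 -0.02 -0.01] F [ 1.3 -4.1 -0.8]
11.3833 [ 0.55038737 -0.08503752  0.05238032] [ 9.99929026e-01 -1.18642108e-02 -1.08125674e-03  1.18584842e-04] [ 0.98494533 -1.48800267 -0.33273354]
```

View pics/n_s.png

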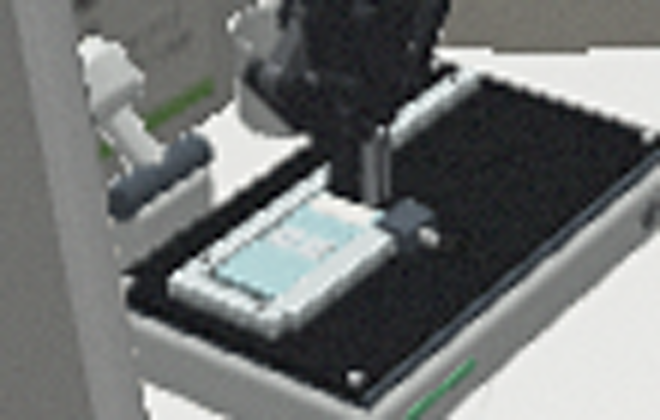

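A few mm remain before the end stop. I push in 1 mm steps.

Emit:
jog_arm:
  targets: "0 1 0 0 0 0 -1;0 1 0 0 0 0 -1"

```text
time: 11.55
eef_pos: [0.5503, -0.0831, 0.0523]
tcp_rot: [1.0, -0.012, -0.001, 0.0]
contact_force: [2.4, -2.8, 0.7]
opening: 0.002
```

Emit:
jog_arm:
  targets: "0 1 0 0 0 0 -1;0 1 0 0 0 0 -1"

```text
time: 11.72
eef_pos: [0.5504, -0.0814, 0.0523]
tcp_rot: [1.0, -0.012, -0.001, 0.001]
contact_force: [0.9, -2.5, 0.7]
opening: -0.001
```

Emit:
jog_arm:
  targets: "0 1 0 0 0 0 -1;0 1 0 0 0 0 -1"

```text
time: 11.88
eef_pos: [0.5501, -0.0791, 0.0522]
tcp_rot: [1.0, -0.012, -0.002, 0.0]
contact_force: [0.0, -0.9, 0.9]
opening: -0.006
```

Emit:
jog_arm:
  targets: "0 1 0 0 0 0 -1;0 1 0 0 0 0 -1"

```text
time: 12.05
eef_pos: [0.549, -0.0765, 0.0516]
tcp_rot: [1.0, -0.012, -0.003, -0.0]
contact_force: [1.1, -5.3, -0.6]
opening: -0.001
```

Emit:
jog_arm:
  targets: "0 1 0 0 0 0 -1;0 1 0 0 0 0 -1"

```text
time: 12.22
eef_pos: [0.5492, -0.0765, 0.0519]
tcp_rot: [1.0, -0.011, -0.002, 0.003]
contact_force: [-0.3, -6.0, -0.1]
opening: 0.001
```

```bash
python3 corr.py; python3 look.py o
```

```text
t 12.22 eef [549.2 -76.5  51.9] reader [14.3 -1.8] turn [ 0.3  -0.29 -0.13] F [-0.3 -6.  -0.1]
12.3167 [ 0.54922243 -0.07651493  0.0518691 ] [ 0.99993366 -0.01093566 -0.00251521  0.00260164] [ 0.15798359 -6.56704663  0.02525282]
```

View pics/o_s.png

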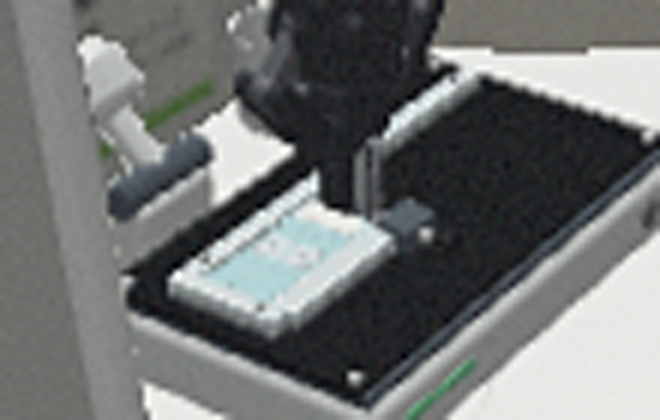

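It stops dead at 6 N with the chamber's left end against the end stop. I give one slightly firmer press, then back off and lift clear.

Emit:
jog_arm:
  targets: "0 2 0 0.2 0 0 -1;0 2 0 0.1 0 0 -1"

```text
time: 12.48
eef_pos: [0.5494, -0.0764, 0.0523]
tcp_rot: [1.0, -0.009, -0.002, 0.004]
contact_force: [-0.7, -8.6, 0.2]
opening: -0.0
```

Emit:
jog_arm:
  targets: "0 -4 0 0 0 0 -1;0 -6 0 0 0 0 -1;0 -4 5 0 0 0 -1;0 0 25 0 0 0 -1;0 0 35 0 0 0 -1;0 -10 35 0 0 0 -1;-5 -30 20 0 0 0 -1;-5 -35 10 0 0 0 -1;-10 -38 0 0 0 0 -1;-10 -38 0 0 0 0 -1"

```text
time: 13.32
eef_pos: [0.513, -0.2368, 0.187]
tcp_rot: [1.0, -0.004, -0.009, -0.002]
contact_force: [0.8, 0.6, -0.7]
opening: 0.003
```

Emit:
jog_arm:
  targets: "-15 -36 0 0 0 0 -1;-15 -36 0 0 0 0 -1;-15 -36 0 0 0 0 -1;-15 -36 0 0 0 0 -1;-15 -36 0 0 0 0 -1;-15 -36 0 0 0 0 -1;0 0 0 0 0 0 -1;0 0 0 0 0 0 -1"

```text
time: 13.98
eef_pos: [0.414, -0.4674, 0.1907]
tcp_rot: [1.0, -0.008, -0.006, -0.004]
contact_force: [-0.1, 0.8, -0.5]
opening: -0.0
```

```bash
python3 corr.py; python3 look.py q
python3 - <<'E'
from h import *
import pickle
pt,ps=pickle.load(open("q.pkl","rb"))
cv2.imwrite("pics/q_full.png",pt["pixels"]);
cv2.imwrite("pics/q_fs.png",ps["pixels"]);
cv2.imwrite("pics/q_z.png",cv2.resize(pt["pixels"][185:230,230:295],None,fx=12,fy=12,interpolation=cv2.INTER_CUBIC))
E
```

```text
t 13.98 eef [ 414.  -467.4  190.7] reader [-111.5 -395.8] turn [-0.5  -0.67 -0.44] F [-0.1  0.8 -0.5]
14.0833 [ 0.4147523  -0.46630431  0.19078487] [ 0.99994939 -0.00706652 -0.00600274 -0.00390441] [0.44983961 0.60011675 0.39067447]
```

View pics/q_z.png

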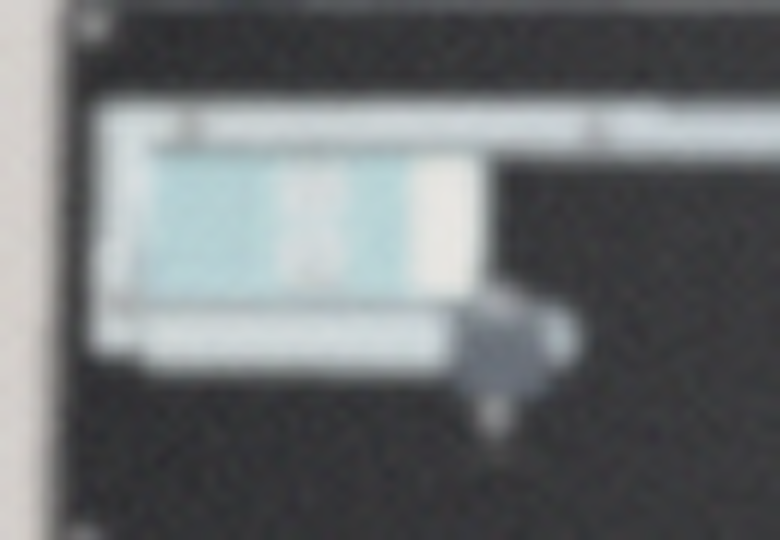

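View pics/q_s.png

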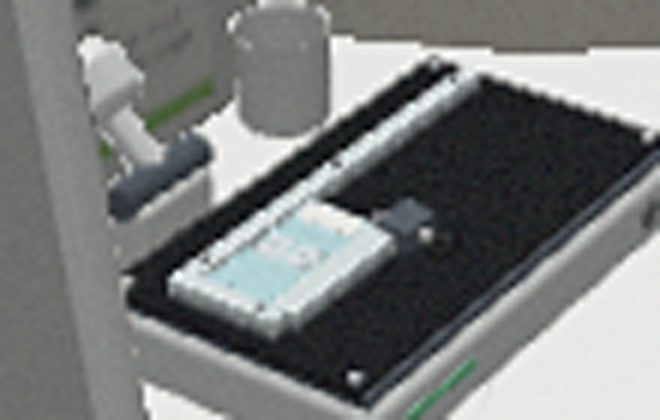

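View pics/q_full.png

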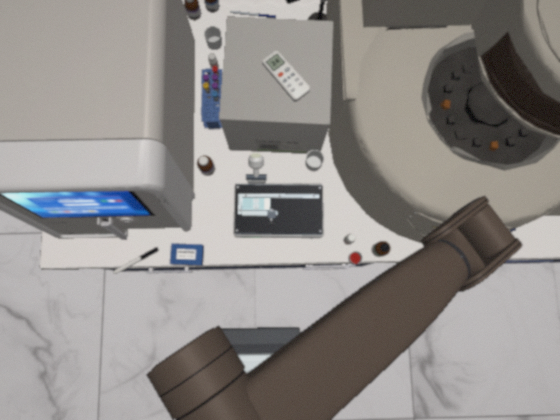

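Run:
```python
from h import *
import pickle
a,_=pickle.load(open("p0.pkl","rb")); j,_=pickle.load(open("g.pkl","rb")); b,_=pickle.load(open("q.pkl","rb"))
c=lambda p:cv2.resize(p["pixels"][200:228,260:285],None,fx=15,fy=15,interpolation=cv2.INTER_CUBIC)
cv2.imwrite("pics/q_cmp.png",np.hstack([c(a),c(b)]))
d=cv2.absdiff(cv2.GaussianBlur(a["pixels"],(3,3),0),cv2.GaussianBlur(b["pixels"],(3,3),0)).max(2)
m=(d>35).astype(np.uint8); n,l,s,_=cv2.connectedComponentsWithStats(m)
print([x.tolist() for x in s[1:] if x[4]>4])
```

```text
[[241, 197, 31, 14, 420], [442, 196, 60, 37, 976], [282, 206, 31, 16, 432], [470, 227, 17, 4, 46], [495, 227, 10, 2, 15], [488, 233, 10, 3, 16], [299, 232, 261, 188, 28841], [441, 240, 5, 2, 6], [184, 323, 111, 69, 2242], [193, 326, 27, 15, 111], [292, 331, 4, 5, 13], [285, 332, 132, 59, 681], [147, 349, 59, 71, 2430], [297, 351, 4, 3, 5], [238, 353, 33, 21, 402], [261, 355, 15, 11, 39], [221, 390, 11, 10, 62], [250, 396, 22, 7, 35], [235, 403, 9, 3, 21]]
```

View pics/q_cmp.png

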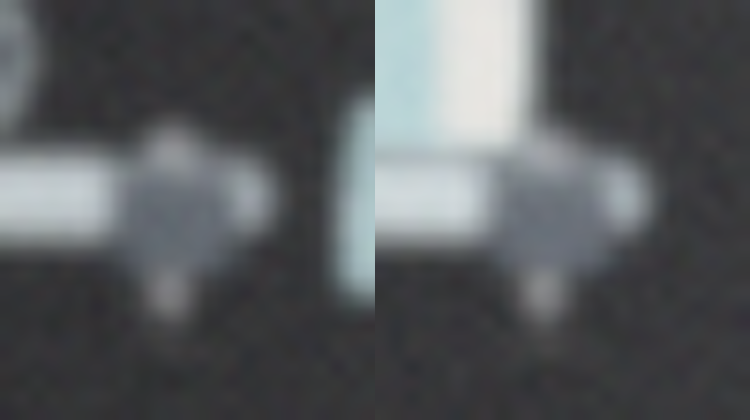

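Run:
```python
from h import *
import pickle
def up(n): return cv2.resize(pickle.load(open(n+".pkl","rb"))[1]["pixels"],None,fx=8,fy=8,interpolation=cv2.INTER_CUBIC)
g=up("g"); x0,y0,x1,y1=282*8,215*8,291*8,224*8
for n in "gklmnoq":
    r=cv2.matchTemplate(up(n)[y0-24:y1+24,x0-24:x1+24],g[y0:y1,x0:x1],cv2.TM_CCOEFF_NORMED); _,v,_,loc=cv2.minMaxLoc(r); print(n,(np.array(loc)-24)/8,round(v,3))
```

```text
g [0. 0.] 1.0
k [0.25  0.125] 0.971
l [0.375 0.25 ] 0.899
m [0.375 0.125] 0.904
n [0.5  0.25] 0.916
o [0. 0.] 0.994
q [0. 0.] 0.994
```

The knob's position matches rest in both the final picture and the one taken against the end stop. While the chamber was passing it was displaced by 0.4–0.5 px. The latch has therefore sprung out, and I hand in.

```bash
python3 -c "
from plant import *
print(sign_off())"
```

```text
the job is handed in; nothing more can be done
None
```

The chamber is loaded. It sits against the back rail and the end stop, the latch has sprung out behind it, and I have handed the job in. It took about 14 s of the 48 s allowed.

I did it with the shut fingertips alone. I pushed the chamber's front edge until it sat square on the rail, then went round to its right end and slid it left past the latch. I pressed it against the end stop, then backed off, lifted and drew the arm clear.

**Checks:**
- **Back rail:** the push stopped dead at 5–6 N, and the pictures show the chamber flush with the rail.
- **End stop:** the push held still at 6–9 N. In the last top view the chamber's left end meets the stop's face to within about half a pixel (1–1.5 mm).
- **Latch:** the knob showed 0.4–0.5 px of displacement while the chamber passed. It is back at its rest position in the pictures both during the final press and after I withdrew. The resistance also dropped just before the end stop, as expected when the latch springs out.
- **Bystanders:** comparing the first and last top views showed change only at the chamber and the arm. Where the arm hides the bench in the last view (the bench timer's spot), I could not check.

**Disagreement:** the two cameras and the felt rail contact disagreed on the reader's position by about 2–4 mm. I went by touch and force for the final placing.

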